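Rock the slant gauge on the worn rest block until its pointer hangs on the red mark

TASK

Take the slant gauge out of the steel tray by its black grip and set it level on the wooden rest block, the middle of its foot on the rounded cork crest and its foot square across the crest; let it stay level there for about a second. Then rock it on the crest until its swinging pointer settles on the red mark, so that a colleague can copy the slope for the culture tubes. Finish while still holding it there, pressed gently on the crest with the pointer steady on the mark; do not let go. Leave the slide box and the pot in the tray and the jar beside the block where they are.

Things in the scene. Friction and masses are not known exactly. Their poses are not given: they have to be found in the camera images.
- gauge_grip (a point): centre of the black grip block on top of the loose slant gauge, 126 mm above the middle of the underside of its foot. The block is 30 mm along the gauge's y, 24 mm along its x, 36 mm high (18 mm above and below this point); below it a 20 mm wide neck, 8 mm high, then the dial, whose top edge is 26 mm below this point. The gauge weighs 0.25 to 0.45 kg. Axes as gauge
- gauge: the slant gauge, standing upright in the tray at the start; origin at the middle of the underside of its foot. x: the pointer's pivot axis, square out of the white dial (both faces alike); y: along the aluminium foot, 100 mm long, 40 mm wide (x), 12 mm thick; z up. The white dial plate is 90 mm wide along y, 88 mm high, 8 mm thick; whole height 144 mm
- gauge_foot (a point): middle of the flat underside of the gauge's foot
- stud_crest (a point): top of the rounded, cork-faced crest of the wooden rest block, at the middle of its length, 72 mm above the table. The crest is a level half-round of 12 mm radius (centre line 12 mm below this point), 80 mm long with round ends along this point's x; z up. The gauge's foot goes across it, along y (gauge x parallel to this x, either way round)
- stud: the wooden rest block itself, fixed to the table, 80 x 130 mm, origin at the middle of its underside; beside the crest the shoulders are uneven: 30 mm high on the +y side, 38 mm on the -y side. The gauge falls over sideways on the crest unless held.
- tray: steel tray, fixed, 200 x 240 mm with a rim 18 mm high and a 3 mm floor; origin at the middle of its underside
- pointer (a joint): angle (rad) of the gauge's black pointer with brass bob from the dial's zero line. It swings freely about the gauge's x axis, 92 mm above the underside, and hangs plumb: 0 when the gauge is level, positive with its tip towards the gauge's +y end. Turning the gauge by +a about its x axis makes it read -a. It swings for about a second after a motion
- mark (a joint): angle of the red mark (a small red tab at the rim of the dial) from the zero line, rad, same sense as the pointer; 0.18 to 0.40, it keeps its place on the dial. The +y end of the foot must go down to bring the pointer on it.
- pointer_tip (a point): tip of the pointer, 62 mm from the pivot
- mark_tip (a point): inner edge of the red mark, 62 mm from the pivot; the pointer is on the mark where the two tips meet
- slide_box: bystander: white slide box 52 x 30 x 40 mm standing loose in the tray; origin at its underside
- stain_pot: bystander: yellow round pot, 32 mm across, 38 mm high, loose in the tray; origin at its underside
- sample_jar: bystander: clear jar with orange cap, 52 mm across, 52 mm high, standing near the wooden block; origin at its underside
There are look-alikes about, which are no part of the job. What is meant by the gauge is not turquoise, and is the larger of those in its own colour. Of the things that look like the stud, the largest one is meant.

How it is judged:
By the outcome, as a careful person would: the job done as asked, in the order asked, and still so for the second after the job is handed in, while the arm keeps its last pose, push and grip.
It also fails if it takes over 45 s, if anything falls off the work surface, if the arm or the gripper's body presses on something with over 40 N, if the wrist force passes 120 N, or if a joint passes its speed limit or range.

ROBOT

A 6-joint arm with a two-finger parallel gripper is mounted at the origin on the work surface. World frame = base frame: x ahead of the robot, y to its left, z up, the work surface at z = 0. Lengths are in m, angles in rad, forces in N, time in s.
With the tool pointing down it reaches from about 0.35 to 0.975 m from the base axis. Payload 4.9 kg.
Tool frame: the origin (TCP) lies midway between the tips of the shut fingers; the grasp point (between the pads) lies 19 mm behind it; z points along the fingers, y is the line along which they close (so a half turn about z gives the same grasp; the last joint's range is limited). The gripper opens to 85 mm and grips with 20 to 120 N. Pads are 22 mm wide; open, the fingers measure 114 mm over their backs; the gripper's body (76 mm by 85 mm) begins 54 mm behind the grasp point. The pads swing forward as they close: fully open they stand 13 mm farther back than shut.
Start: joints at [-1.388, 0.053, 1.613, -0, 1.476, -0.119], TCP at [0.186, -0.597, 0.231] pointing down, gripper open.
Joint ranges: [-3.01, 3.01], [-1.01, 2.22], [0.06, 2.58], [-1.02, 4.17], [0.09, 2.62], [-3.14, 3.14]. Speed limits (rad/s): [2.57, 2.57, 3.14, 3.14, 3.14, 3.14].

INTERFACE

Orientations are given as a rotation vector (axis times angle).
In Python, from station import telemetry, optics, ctrl gives the robot as it stands.
- The arm moves only by the shell command python3 -m pendant 'ROWS' [FORCE]. ROWS is JSON, one flat list of numbers, 7 for each row, row after row: the turn, a rotation vector about the tool's x, y, z as a fraction of full scale, then the shift along the tool's x, y, z as a fraction of full scale, then the opening, from 0 (shut) to 1 (fully open). In form: [ax, ay, az, tx, ty, tz, fingers, ax, ay, az, tx, ty, tz, fingers, ...]. A call has 1 to 12 rows; each row is the pose to reach, as a shift and turn from the pose commanded when the call began, along the tool's axes at that moment; what a row does not reach only later rows make up. Full scale, the value 1, is 300 mm for a shift and 30 degrees for a turn. A row lasts 1/8 s, in which the tool goes at most 62.5 mm and 10.7 degrees, less where a joint would pass 70% of its speed; a pose out of reach is approached as far as the arm can. A call with a number of a shift or a turn outside -1 to 1 is refused whole. A call with a gripper value outside its range is refused whole. The fingers move at their own pace and stop on an object; FORCE is the grip in N (left out, the last holds). Time passes only in rows, so rows that repeat a pose let the fingers close. It gives the time, the measured TCP pose, the force, the opening and the grip force at its end, in the units of the state.
- telemetry.get_obs(): the state, without advancing time (a new reading comes with each control period).
- optics.get_image(name): name is "scene" or "top" or "wrist"; returns a dict with "image" (384x512x3 uint8, red, green, blue), "depth" (384x512 float32, m along the optical axis (not along the pixel's ray), 0 where there is no reading), "fx", "fy", "cx", "cy" (pixels), "dist_coeffs" ([k1, k2, p1, p2, k3] as OpenCV has them; the pictures are not rectified), "rvec" (rotation vector, rad) and "tvec" (3), from world to camera coordinates, as OpenCV has them. Camera axes: x right, y down, z forward; pixel columns grow to the right and rows downward; lengths in m; the calibration is good to about 2 mm. A picture is of the moment at which its call begins.
- ctrl.finish_job(): hands the job in; it is judged then, once.
The state is a dict: "t": time; "q": joint angles; "dq": joint speeds; "effort": joint torques, N m; "tool_pos": TCP position; "tool_rot": TCP orientation; "contact_force": force on the tool from outside, world axes, zero at the start; "wrist_torque": the same for the moment, N m; "opening": finger opening in m; "grip_force": force on a finger pad.
Only numpy, scipy, OpenCV 4.12 (cv2) and the standard library are available. Lean on these libraries where they do the work, as an engineer would, in place of code of your own. Each camera call takes 0.05 s, during which the arm holds its last target. There are 200 camera calls.

## Working session

There is one attempt and no reset: what is moved stays moved. The work goes in short steps, Python scripts to look and compute and a shell command to move; the robot and the scene stay as the last step left them, time stands still between calls to the robot, and variables do not carry over. Pictures are saved under pics/ and viewed, at most 10 in all, crops included, and the job is handed in when it is done.

```bash
ls; mkdir -p pics
cat > h.py <<'E'
import numpy as np, cv2, json
from station import telemetry, optics, ctrl
def grab(n,save=None):
    d=optics.get_image(n)
    if save: cv2.imwrite(save,d["image"][:,:,::-1])
    d['K']=np.array([[d['fx'],0,d['cx']],[0,d['fy'],d['cy']],[0,0,1]]);d['D']=np.array(d['dist_coeffs'])
    d['R']=cv2.Rodrigues(np.array(d['rvec'],float))[0];d['t']=np.array(d['tvec'],float).ravel()
    return d
def rays(d,px):
    p=cv2.undistortPoints(np.array(px,float).reshape(-1,1,2),d['K'],d['D']).reshape(-1,2)
    return -d['R'].T@d['t'], np.c_[p,np.ones(len(p))]@d['R']
def plane(d,px,z):
    c,r=rays(d,px); return c+r*((z-c[2])/r[:,2])[:,None]
def cloud(d):
    v,u=np.mgrid[0:384,0:512]
    c,r=rays(d,np.c_[u.ravel(),v.ravel()])
    P=c+r*d['depth'].ravel()[:,None]; P[d['depth'].ravel()==0]=np.nan
    return P.reshape(384,512,3)
E
python3 - <<'E'
from h import *
a=grab('scene','pics/s0.png');b=grab('top','pics/t0.png')
o=telemetry.get_obs();print({k:np.round(v,3).tolist() for k,v in o.items()})
for d in(a,b):print(np.round(-d['R'].T@d['t'],3),d['D'])
E
```

```text
pics
{'t': 0.1, 'q': [-1.388, 0.053, 1.614, -0.0, 1.476, -0.119], 'dq': [-0.0, -0.002, -0.003, -0.002, -0.0, 0.001], 'effort': [-0.0, -39.49, -37.136, -0.0, 0.004, 0.0], 'tool_pos': [0.186, -0.596, 0.23], 'tool_rot': [-3.104, -0.472, 0.0], 'contact_force': [-1.254, -0.064, 0.084], 'wrist_torque': [-0.001, -0.008, -0.009], 'grip_force': 0.0, 'opening': 0.086}
[ 1.133 -0.223  0.709] [-0.08384689  0.          0.          0.          0.        ]
[0.29  0.032 1.252] [-0.15367347  0.          0.          0.          0.        ]
```

View pics/s0.png

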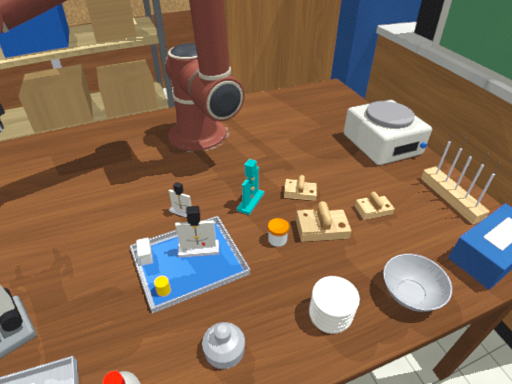

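View pics/t0.png

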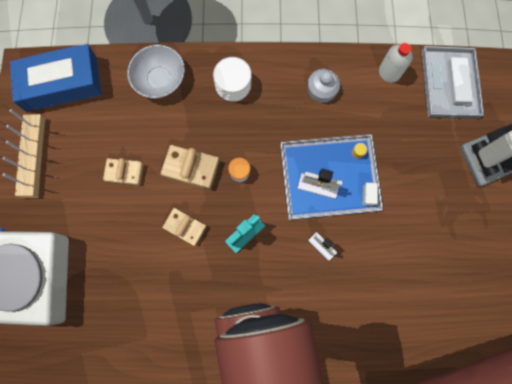

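The scene view shows the gauge with its black grip at about (194,215) and the stud block at (323,222). In the top view the gauge is at (322,183), its grip at (326,175), the stud at (190,167) and the jar at (239,169). The smaller white gauge, the turquoise gauge and the smaller blocks are look-alikes.

Run:
```python
from h import *
def rect(n,P):
    r=cv2.minAreaRect((P[:,:2]*1000).astype(np.float32)); b=cv2.boxPoints(r)
    e=[b[1]-b[0],b[2]-b[1]]; 
    print(n,len(P),'c',np.round(r[0],1),[(round(float(np.linalg.norm(x)),1),round(float(np.degrees(np.arctan2(x[1],x[0]))),1)) for x in e],'z',np.round(np.nanpercentile(P[:,2],[2,50,98]),4))
for n,wg,ws in(('top',(290,350,150,210),(155,225,140,192)),('scene',(165,232,200,262),(290,360,195,245))):
    d=grab(n);C=cloud(d);im=d['image'].astype(int);
    def win(w): return C[w[2]:w[3],w[0]:w[1]].reshape(-1,3),im[w[2]:w[3],w[0]:w[1]].reshape(-1,3)
    P,c=win(wg)
    mx,mn=c.max(1),c.min(1)
    rect(n+' grip all',P[(P[:,2]>.118)])
    rect(n+' griptop',P[(P[:,2]>.138)&(P[:,2]<.152)])
    rect(n+' dialtop',P[(P[:,2]>.03)&(P[:,2]<.112)&(mn>110)])
    rect(n+' foot',P[(P[:,2]>.008)&(P[:,2]<.02)&(mn>110)&(mx-mn<50)])
    P,c=win(ws)
    rect(n+' stud',P[(P[:,2]>.02)])
    rect(n+' crest',P[(P[:,2]>.055)])
    rect(n+' cresttop',P[(P[:,2]>.067)])
    for lo,hi in((.026,.034),(.034,.042)): rect(n+' sh',P[(P[:,2]>lo)&(P[:,2]<hi)])
    # red mark pixels on the gauge
    w=wg;sub=im[w[2]:w[3],w[0]:w[1]];m=(sub[...,0]>130)&(sub[...,1]<90)&(sub[...,2]<90)
    v,u=np.nonzero(m);print('red',list(zip(u+w[0],v+w[2])),np.round(C[v+w[2],u+w[0]],3).tolist())
d=grab('scene');cv2.imwrite('pics/g1.png',cv2.resize(d['image'][195:265,160:240,::-1],None,fx=8,fy=8,interpolation=cv2.INTER_CUBIC))
```

```text
top grip all 172 c [ 540.5 -137.8] [(25.0, -15.8), (29.7, 74.2)] z [0.1201 0.1462 0.1509]
top griptop 140 c [ 540.8 -137.9] [(24.3, -15.1), (29.6, 74.9)] z [0.1398 0.147  0.151 ]
top dialtop 256 c [ 539.4 -137.7] [(10.4, -16.3), (90.4, 73.7)] z [0.0315 0.0769 0.1069]
top foot 299 c [ 538.8 -137.6] [(37.4, -16.2), (100.7, 73.8)] z [0.0096 0.015  0.0196]
top stud 1609 c [588.6 190.2] [(81.6, -17.1), (130.5, 72.9)] z [0.0246 0.0359 0.073 ]
top crest 275 c [587.7 190. ] [(77.8, -16.1), (22.3, 73.9)] z [0.0609 0.0695 0.0751]
top cresttop 197 c [586.6 191.1] [(75.0, -17.3), (20.1, 72.7)] z [0.0675 0.0708 0.0751]
top sh 630 c [589.  189.9] [(81.4, -16.4), (129.5, 73.6)] z [0.0264 0.0303 0.0338]
top sh 590 c [587.8 188.8] [(80.3, -16.2), (126.3, 73.8)] z [0.0342 0.038  0.0417]
red [] []
scene grip all 200 c [ 539.5 -136.2] [(25.2, -14.9), (28.1, 75.1)] z [0.1188 0.1427 0.1486]
scene griptop 120 c [ 539.1 -136.4] [(24.8, -14.1), (27.6, 75.9)] z [0.1386 0.1465 0.1489]
scene dialtop 844 c [ 459.4 -129.7] [(185.5, -4.7), (87.4, 85.3)] z [0.0315 0.0664 0.1037]
scene foot 538 c [ 472.9 -118. ] [(1
[... 1282 characters left out ...]
int64(244)), (np.int64(204), np.int64(244)), (np.int64(203), np.int64(245))] [[0.386, -0.003, 0.0], [0.389, -0.144, 0.019], [0.355, -0.186, -0.0], [0.405, -0.06, 0.001], [0.391, -0.164, 0.001], [0.402, -0.156, 0.0], [0.402, -0.153, -0.001], [0.404, -0.15, 0.0], [0.406, -0.145, -0.0], [0.407, -0.151, -0.001], [0.409, -0.149, 0.0], [0.409, -0.146, -0.0], [nan, nan, nan], [0.413, -0.141, 0.001], [0.41, -0.152, -0.001], [0.41, -0.149, -0.002], [0.414, -0.147, 0.0], [0.415, -0.144, -0.0], [0.416, -0.142, 0.0], [0.416, -0.15, -0.001], [0.419, -0.148, 0.001], [0.419, -0.143, -0.0], [0.548, -0.126, 0.036], [0.549, -0.124, 0.035], [0.547, -0.124, 0.03], [0.548, -0.121, 0.029], [0.548, -0.124, 0.027]]
```

View pics/g1.png

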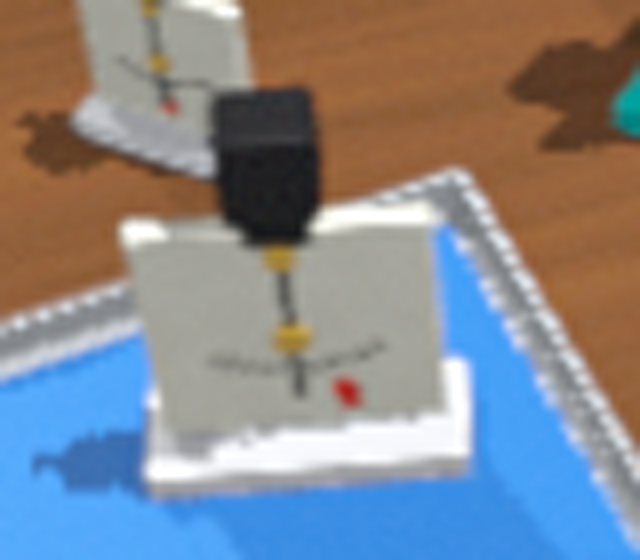

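The red tab is at crop (347,390), right of the pointer at (300,385), so it lies on the world +y side of the dial. Gauge y therefore points at about 74° and gauge x at about -16°. The gauge is at about (0.540, -0.137) and the crest at about (0.588, 0.190), with heights and sizes matching those given.

```bash
cat >> h.py <<'E'
from scipy.spatial.transform import Rotation as Ro
def go(p,yaw=-106,tilt=0,quiet=False):
    """needed full-scale shift/turn from the present pose. yaw: world angle of tool y; tilt: about gauge x (-16deg), rad"""
    o=telemetry.get_obs();R=Ro.from_rotvec(o['tool_rot']);y=np.radians(yaw)
    Y=np.array([np.cos(y),np.sin(y),0]);Z=np.array([0,0,-1]);G=Ro.from_matrix(np.c_[np.cross(Y,Z),Y,Z])
    ax=np.array([np.cos(y+np.pi/2),np.sin(y+np.pi/2),0])
    G=Ro.from_rotvec(ax*tilt)*G
    print('pos',np.round(o['tool_pos'],4),'t',round(o['t'],2),'q',np.round(o['q'],2),'F',np.round(o['contact_force'],1),'M',np.round(o['wrist_torque'],2),'grip',round(o['grip_force'],1),round(o['opening'],4))
    print('turn',np.round((R.inv()*G).as_rotvec(True)/30,4),'shift',np.round(R.inv().apply(np.array(p)-o['tool_pos'])/.3,4))
E
python3 -c "
from h import *
go([.5397,-.1373,.2])"
```

```text
pos [ 0.1857 -0.5965  0.2307] t 0.25 q [-1.39  0.05  1.61  0.    1.48 -0.12] F [ 0.1 -0.5 -0.6] M [-0.01  0.02  0.08] grip 0.0 0.0857
turn [-1.8000e-03  3.0000e-04  1.1097e+00] shift [ 1.5815 -1.1106  0.1037]
```

```bash
python3 -m pendant '[0,0,0.3,0.2,-0.14,0,1, 0,0,0.6,0.4,-0.28,0,1, 0,0,0.9,0.6,-0.42,0,1, 0,0,1,0.8,-0.56,0,1, 0,0,1,1,-0.7,0,1, 0,0,1,1,-0.7,0,1, 0,0,1,1,-0.7,0,1]'; python3 -c "
from h import *
go([.5397,-.1373,.2])"
```

```text
t: 1.12
tool_pos: [0.4113, -0.3044, 0.2313]
tool_rot: [-3.123, 0.339, -0.001]
contact_force: [-0.4, -0.7, 0.2]
opening: 0.0854
grip_force: 0.0
pos [ 0.4113 -0.3044  0.2313] t 1.12 q [-0.78 -0.22  1.87  0.    1.49  1.  ] F [-0.4 -0.7  0.2] M [-0.03  0.02  0.02] grip 0.0 0.0854
turn [-0.0006 -0.0005  0.1203] shift [ 0.2983 -0.636   0.1046]
```

```bash
python3 -m pendant '[0,0,0.12,0.07,-0.16,0.02,1, 0,0,0.12,0.15,-0.32,0.05,1, 0,0,0.12,0.22,-0.48,0.07,1, 0,0,0.12,0.3,-0.636,0.1,1, 0,0,0.12,0.3,-0.636,0.1,1]'
python3 - <<'E'
from h import *
d=grab('wrist','pics/w1.png')
go([.5397,-.1373,.111])
P=cloud(d);m=(P[...,2]>.136)&(P[...,2]<.152)&(d['image'].max(2)<90)
Q=P[m];print(len(Q))
r=cv2.minAreaRect((Q[:,:2]*1000).astype(np.float32));print(r)
E
```

```text
t: 1.75
tool_pos: [0.5401, -0.1393, 0.2001]
tool_rot: [-3.11, 0.44, 0.003]
contact_force: [-0.5, -0.2, 0.3]
opening: 0.0852
grip_force: 0.0
pos [ 0.5396 -0.1407  0.2006] t 1.8 q [-0.39 -0.09  1.8  -0.    1.43  1.47] F [ 0.3 -0.5  0. ] M [-0.03  0.03  0.01] grip 0.0 0.0855
turn [ 0.0012  0.0029 -0.0074] shift [-0.0023 -0.0111  0.2986]
1452
((540.4479370117188, -137.59469604492188), (28.809144973754883, 23.555395126342773), 75.20667266845703)
```

View pics/w1.png

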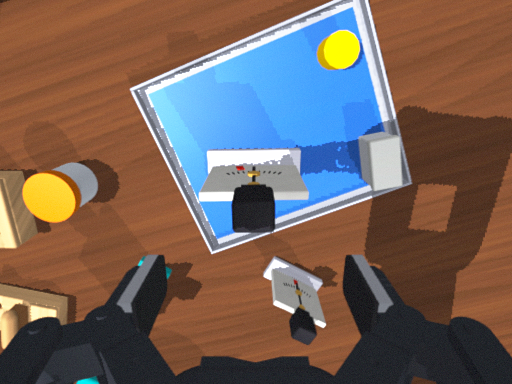

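The wrist view shows the grip at (253,208), between and ahead of the fingers, with the dial, pointer and red tab (240,167) visible. Its measurement agrees with the overhead one to within 1 mm.

```bash
python3 -m pendant '[0,0,0,0,-0.01,0.1,1, 0,0,0,0,-0.01,0.2,1, 0,0,0,0,-0.01,0.297,1, 0,0,0,0,-0.01,0.297,1, 0,0,0,0,-0.01,0.297,1]'; python3 -c "
from h import *
go([.5402,-.1375,.111])"
```

```text
t: 2.42
tool_pos: [0.5408, -0.1393, 0.1137]
tool_rot: [3.109, -0.448, 0.003]
contact_force: [-0.3, 0.1, 0.5]
opening: 0.0854
grip_force: 0.0
pos [ 0.5408 -0.1393  0.1137] t 2.42 q [-0.39 -0.    1.87 -0.    1.27  1.47] F [-0.3  0.1  0.5] M [ 0.03 -0.04  0.01] grip 0.0 0.0854
turn [ 0.0009 -0.0037 -0.0131] shift [-0.0035 -0.0051  0.0089]
```

```bash
python3 -m pendant '[0,0,0,0,-0.005,0.007,0.5, 0,0,0,0,-0.005,0.007,0.1, 0,0,0,0,-0.005,0.007,0.1, 0,0,0,0,-0.005,0.007,0.1, 0,0,0,0,-0.005,0.007,0.1, 0,0,0,0,-0.005,0.007,0.1]' 80; python3 -c "
from h import *
go([.5402,-.1375,.111])"
```

```text
t: 3.18
tool_pos: [0.5412, -0.1367, 0.1107]
tool_rot: [3.109, -0.445, 0.001]
contact_force: [-1.3, -2.0, 2.9]
opening: 0.0289
grip_force: 79.4
pos [ 0.5412 -0.1367  0.1107] t 3.17 q [-0.38 -0.    1.88 -0.    1.27  1.47] F [-1.3 -2.   2.9] M [-0.18  0.19  0.08] grip 79.4 0.0289
turn [ 0.0008 -0.0018 -0.0102] shift [-0.0024  0.0034 -0.0009]
```

```bash
python3 -m pendant '[0,0,0,0,0,-0.05,0.1, 0,0,0,0,0,-0.15,0.1, 0,0,0,0,0,-0.25,0.1, 0,0,0,0,0,-0.36,0.1, 0,0,0,0,0,-0.36,0.1]'; python3 -c "
from h import *
d=grab('wrist','pics/w2.png')
go([.588,.1905,.221])"
```

```text
t: 3.8
tool_pos: [0.5424, -0.1367, 0.2214]
tool_rot: [3.109, -0.445, 0.009]
contact_force: [0.7, -0.8, -2.6]
opening: 0.0289
grip_force: 79.4
pos [ 0.5412 -0.1363  0.2188] t 3.85 q [-0.38 -0.1   1.78  0.    1.46  1.47] F [ 0.3 -0.6 -3.3] M [ 0.06  0.07 -0.04] grip 79.4 0.0291
turn [-0.0003 -0.0033 -0.01  ] shift [-0.1559 -1.0895 -0.0076]
```

View pics/w2.png

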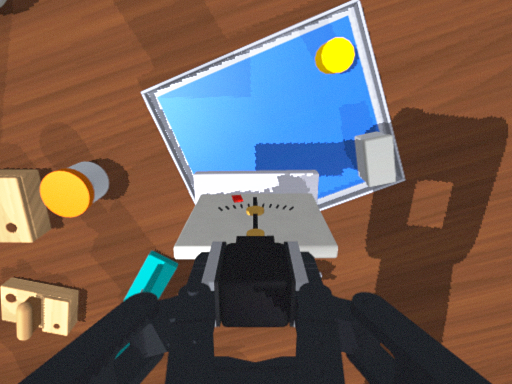

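The gauge is held: the black block sits between the pads at (254,285), the dial is square, and the pointer hangs on zero at (254,205).

```bash
python3 -m pendant '[0,0,-0.01,-0.015,-0.08,-0.01,0.1, 0,0,-0.01,-0.03,-0.2,-0.02,0.1, 0,0,-0.01,-0.06,-0.35,-0.02,0.1, 0,0,-0.01,-0.08,-0.5,-0.02,0.1, 0,0,-0.01,-0.1,-0.65,-0.02,0.1, 0,0,-0.01,-0.12,-0.8,-0.02,0.1, 0,0,-0.01,-0.14,-0.92,-0.02,0.1, 0,0,-0.01,-0.156,-1,-0.01,0.1]'; python3 -m pendant '[0,0,0,0,-0.06,0,0.1, 0,0,0,0,-0.085,0,0.1, 0,0,0,0,-0.085,0,0.1, 0,0,0,0,-0.085,0,0.1]'
cat > m.py <<'E'
from h import *
def rect(n,P):
    if len(P)<10: print(n,len(P));return
    r=cv2.minAreaRect((P[:,:2]*1000).astype(np.float32)); b=cv2.boxPoints(r)
    e=[b[1]-b[0],b[2]-b[1]]
    print(n,len(P),'c',np.round(r[0],1),[(round(float(np.linalg.norm(x)),1),round(float(np.degrees(np.arctan2(x[1],x[0]))),1)) for x in e],'z',np.round(np.nanpercentile(P[:,2],[2,50,98]),4))
E
python3 - <<'E'
from m import *
go([.588,.1905,.1797])
for n in('top','scene','wrist'):
    d=grab(n,'pics/%s3.png'%n);C=cloud(d).reshape(-1,3);im=d['image'].reshape(-1,3).astype(int)
    near=np.hypot(C[:,0]-.588,C[:,1]-.19)<.075
    w=near&(im.min(1)>100)&(im.max(1)-im.min(1)<45)
    z=C[:,2]
    rect(n+' foot',C[w&(z>.10)&(z<.13)])
    rect(n+' dial',C[w&(z>.14)&(z<.215)])
    rect(n+' crest',C[near&(z>.058)&(z<.08)])
E
```

```text
t: 4.85
tool_pos: [0.5788, 0.1663, 0.218]
tool_rot: [3.11, -0.435, -0.007]
contact_force: [-0.7, -0.5, -3.6]
opening: 0.0294
grip_force: 79.7
t: 5.35
tool_pos: [0.5872, 0.1884, 0.2211]
tool_rot: [3.11, -0.439, -0.0]
contact_force: [0.5, 0.6, -3.0]
opening: 0.0291
grip_force: 79.6
pos [0.5872 0.1884 0.2211] t 5.35 q [ 0.19  0.04  1.64 -0.    1.46  2.04] F [ 0.5  0.6 -3. ] M [-0.04 -0.02  0.04] grip 79.6 0.0291
turn [ 0.0008  0.0001 -0.002 ] shift [ 0.0005 -0.0076  0.1379]
top foot 53 c [577.5 141.7] [(11.9, -88.6), (36.2, 1.4)] z [0.1164 0.1261 0.1287]
top dial 15 c [584.8 188.5] [(2.9, -11.7), (89.1, 78.3)] z [0.1699 0.2087 0.2146]
top crest 0
scene foot 387 c [586.8 188.7] [(41.8, -17.5), (101.6, 72.5)] z [0.1153 0.1256 0.1291]
scene dial 871 c [587.2 189.4] [(14.1, -13.9), (91.6, 76.1)] z [0.1415 0.1797 0.2142]
scene crest 203 c [591.4 189.4] [(70.0, -14.8), (23.3, 75.2)] z [0.0591 0.0692 0.0734]
wrist foot 3089 c [593.6 186.4] [(25.1, -15.1), (100.1, 74.9)] z [0.1161 0.1252 0.1287]
wrist dial 6229 c [588.1 188.5] [(11.4, -15.4), (90.2, 74.6)] z [0.1425 0.1872 0.2138]
wrist crest 799 c [609.1 185. ] [(34.4, -15.9), (22.8, 74.1)] z [0.0613 0.0691 0.0722]
```

View pics/scene3.png

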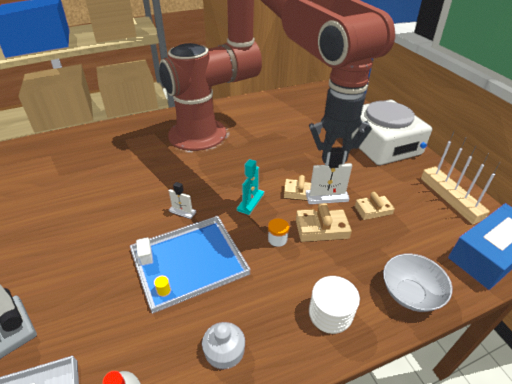

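The scene view shows the gauge held over the stud, dial at (330,182) above the crest at (323,215), with the jar at (278,233) clear. The foot needs about 2.3 mm more along gauge +y.

```bash
python3 -m pendant '[0,0,0,0.002,-0.008,0.03,0.1, 0,0,0,0.002,-0.008,0.07,0.1, 0,0,0,0.002,-0.008,0.1,0.1, 0,0,0,0.002,-0.008,0.12,0.1, 0,0,0,0.002,-0.008,0.12,0.1, 0,0,0,0.002,-0.008,0.12,0.1]'
cat >> m.py <<'E'
O=np.array([.588,.1903]);gx=np.array([.9613,-.2756]);gy=np.array([.2756,.9613])
def state(names=('scene','wrist'),zf=.09,save=''):
    for n in names:
        d=grab(n,('pics/%s%s.png'%(n,save)) if save else None);C=cloud(d);im=d['image'].astype(int)
        X=(C[...,:2]-O)@gx;Y=(C[...,:2]-O)@gy;Z=C[...,2]
        near=(abs(X)<.03)&(abs(Y)<.07)
        w=near&(im.min(2)>100)&(im.max(2)-im.min(2)<45)
        f=w&(abs(Z-zf)<.03)&(X>.008)&(X<.018)
        k=np.polyfit(Y[f],Z[f],1)
        for _ in range(3):
            r=Z-np.polyval(k,Y); g=f&(abs(r)<.0015); k=np.polyfit(Y[g],Z[g],1)
        print(n,'foot slope rad %.4f'%np.arctan(k[0]),'n',g.sum(),'Y range',np.round(np.percentile(Y[g],[.5,99.5])*1000,1),'mid',np.round(np.percentile(Y[g],[.5,99.5]).mean()*1000,2),'ztop at 0: %.4f'%k[1])
        red=near&(im[...,0]>130)&(im[...,1]<80)&(im[...,2]<80)&(Z>zf)
        blk=near&(im.max(2)<70)&(Z>zf)&(Z<zf+.1)
        # cast onto dial front face plane x = +4 mm of gauge x at its measured middle
        v,u=np.nonzero(red);c,r=rays(d,np.c_[u,v]) if len(u) else (None,None)
        if len(u):
            nrm=np.r_[gx,0];s=(np.dot(np.r_[O,0]+nrm*.004-c,nrm)/(r@nrm));Q=c+r*s[:,None]
            q=np.c_[(Q[:,:2]-O)@gy,Q[:,2]].mean(0)*1000;print('  red',len(u),'Y,Z',np.round(q,1),'px',u.mean().round(1),v.mean().round(1))
E
python3 - <<'E'
from m import *
go([.588,.1905,.1797])
state(save='4')
a=cv2.imread('pics/wrist4.png')[150:290,160:350];b=cv2.imread('pics/scene4.png')[145:225,290:370]
a=cv2.resize(a,(540,400),interpolation=cv2.INTER_CUBIC)
cv2.imwrite('pics/c4.png',a)
E
```

```text
t: 6.25
tool_pos: [0.5887, 0.1914, 0.1856]
tool_rot: [-3.111, 0.437, -0.001]
contact_force: [0.8, 0.6, -2.6]
opening: 0.029
grip_force: 79.7
pos [0.5887 0.1914 0.1856] t 6.25 q [ 0.19  0.07  1.67 -0.    1.4   2.04] F [ 0.8  0.6 -2.6] M [ 0.01 -0.04  0.02] grip 79.7 0.029
turn [-0.0006 -0.0013 -0.0002] shift [-0.0014  0.0034  0.0195]
scene foot slope rad -0.0103 n 48 Y range [-48.8  49.7] mid 0.49 ztop at 0: 0.0888
  red 73 Y,Z [ 39.  442.5] px 371.5 65.8
wrist foot slope rad -0.0077 n 1470 Y range [-48.   50.3] mid 1.14 ztop at 0: 0.0898
  red 60 Y,Z [ 15.4 104.4] px 237.0 198.0
```

View pics/c4.png

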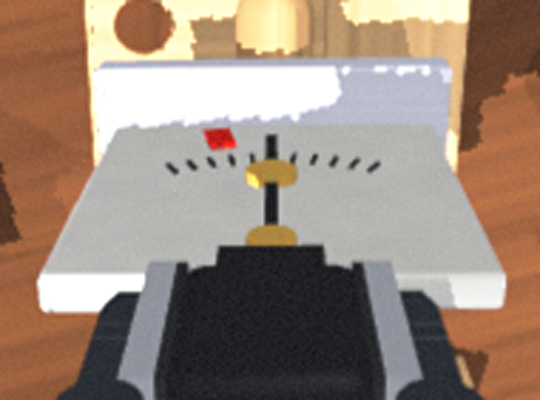

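The crop shows the pointer on the zero line at (271,135–240), the ticks symmetric about it, and the red tab at (219,139) on the +y side. The mark is at about 0.22 rad, and the foot is centred within about 0.5 mm. I'll lower it gently.

```bash
python3 -m pendant '[0,0,0,0,0,0.006,0.1, 0,0,0,0,0,0.012,0.1, 0,0,0,0,0,0.016,0.1, 0,0,0,0,0,0.018,0.1, 0,0,0,0,0,0.018,0.1]';python3 -m pendant '[0,0,0,0,0,0.003,0.1, 0,0,0,0,0,0.003,0.1]';python3 -m pendant '[0,0,0,0,0,0.003,0.1,0,0,0,0,0,0.003,0.1]'
```

```text
t: 6.98
tool_pos: [0.5884, 0.1913, 0.1796]
tool_rot: [3.111, -0.437, -0.0]
contact_force: [-0.6, -0.4, -2.1]
opening: 0.0287
grip_force: 79.7
t: 7.22
tool_pos: [0.5886, 0.1913, 0.1793]
tool_rot: [-3.111, 0.437, -0.001]
contact_force: [-0.8, 0.2, -1.2]
opening: 0.0294
grip_force: 80.1
t: 7.48
tool_pos: [0.5888, 0.1913, 0.1793]
tool_rot: [-3.111, 0.437, -0.002]
contact_force: [-2.6, -1.2, 4.1]
opening: 0.0292
grip_force: 80.7
```

```bash
python3 -m pendant '[0,0,0,0,0,0,0.1, 0,0,0,0,0,0,0.1, 0,0,0,0,0,0,0.1, 0,0,0,0,0,0,0.1, 0,0,0,0,0,0,0.1]'
python3 - <<'E'
from m import *
go([.588,.1905,.1797])
state(zf=.084,save='5')
# slope bias check: flat shoulders of the block
for n in('wrist','scene'):
    d=grab(n);C=cloud(d);X=(C[...,:2]-O)@gx;Y=(C[...,:2]-O)@gy;Z=C[...,2]
    for s in(1,-1):
        m=(abs(X)<.038)&(s*Y>.02)&(s*Y<.063)&(Z>.02)&(Z<.045)
        if m.sum()>50: print(n,s,m.sum(),np.round(np.median(Z[m]),4),np.round(np.linalg.lstsq(np.c_[X[m],Y[m],np.ones(m.sum())],Z[m],rcond=None)[0],4))
    t=(abs(Z)<.006)&(abs(Y)<.2)&(X>.04)&(X<.2); print(' table',np.round(np.linalg.lstsq(np.c_[X[t],Y[t],np.ones(t.sum())],Z[t],rcond=None)[0],4))
E
```

```text
t: 8.1
tool_pos: [0.5888, 0.1914, 0.1793]
tool_rot: [-3.111, 0.437, -0.002]
contact_force: [-3.1, -2.4, 6.0]
opening: 0.029
grip_force: 80.7
pos [0.5888 0.1914 0.1793] t 8.1 q [ 0.19  0.07  1.68 -0.    1.39  2.04] F [-3.1 -2.4  6. ] M [-0.3   0.64  0.02] grip 80.7 0.029
turn [-0.0007 -0.0022 -0.0001] shift [-0.0018  0.0035 -0.0013]
scene foot slope rad -0.0129 n 59 Y range [-48.4  51.1] mid 1.33 ztop at 0: 0.0828
  red 61 Y,Z [ 43.  430.6] px 372.4 71.9
wrist foot slope rad -0.0081 n 1475 Y range [-48.2  50.2] mid 1.02 ztop at 0: 0.0834
  red 58 Y,Z [15.2 98.7] px 237.1 198.4
wrist 1 1525 0.0297 [-0.0113  0.0041  0.0298]
wrist -1 1595 0.0375 [-0.0026  0.0013  0.0376]
 table [-0.0001 -0.0004 -0.0006]
scene 1 273 0.0302 [-0.0225  0.0128  0.0297]
scene -1 364 0.0381 [-0.0864  0.0072  0.0379]
 table [ 0.0051  0.0024 -0.0002]
```

The block and table fits show no bias, so the foot leans about 0.008 rad. I'll trim that and hold level for more than a second.

```bash
python3 -m pendant '[0.015,0,0,0,0.003,0,0.1,0.015,0,0,0,0.003,0,0.1,0.015,0,0,0,0.003,0,0.1,0.015,0,0,0,0.003,0,0.1,0.015,0,0,0,0.003,0,0.1,0.015,0,0,0,0.003,0,0.1,0.015,0,0,0,0.003,0,0.1,0.015,0,0,0,0.003,0,0.1,0.015,0,0,0,0.003,0,0.1,0.015,0,0,0,0.003,0,0.1,0.015,0,0,0,0.003,0,0.1]'
python3 - <<'E'
from m import *
go([.588,.1905,.1797])
state(('wrist',),zf=.084,save='6')
# rocking: gauge point = foot middle, tcp 0.1077 above; roll on radius 12 mm about crest axis
h=.1073; r=.012
for a in(.05,.1,.15,.2,.22,.25):
    # foot plane tangent at crest angle a; +y end goes down -> contact moves to +y; foot contact point s=r*a from middle (no slip)
    # crest centre (0,-r); contact normal n=(sin a, cos a) ; foot middle = contact - r*a*t, t=(cos a,-sin a)
    n=np.array([np.sin(a),np.cos(a)]);t=np.array([np.cos(a),-np.sin(a)])
    for lab,s in(('roll',r*a),('slide0',0)):
        p=np.array([0,-r])+r*n-s*t+h*n
        print(a,lab,'turn %.3f'%(-np.degrees(a)/30),'ty %.4f tz %.4f'%(-p[0]/.3,-(p[1]-h)/.3))
E
```

```text
t: 9.68
tool_pos: [0.5886, 0.1905, 0.1793]
tool_rot: [-3.103, 0.436, -0.004]
contact_force: [-2.3, -0.7, 5.6]
opening: 0.029
grip_force: 80.9
pos [0.5886 0.1905 0.1793] t 9.68 q [0.19 0.07 1.68 0.01 1.38 2.04] F [-2.3 -0.7  5.6] M [-0.31  0.61  0.03] grip 80.9 0.029
turn [-0.0158 -0.0022 -0.0002] shift [-0.0019  0.0004 -0.0014]
wrist foot slope rad -0.0004 n 1479 Y range [-48.3  50. ] mid 0.85 ztop at 0: 0.0833
  red 58 Y,Z [15.  98.7] px 237.1 198.4
0.05 roll turn -0.095 ty -0.0179 tz 0.0004
0.05 slide0 turn -0.095 ty -0.0199 tz 0.0005
0.1 roll turn -0.191 ty -0.0357 tz 0.0016
0.1 slide0 turn -0.191 ty -0.0397 tz 0.0020
0.15 roll turn -0.286 ty -0.0535 tz 0.0036
0.15 slide0 turn -0.286 ty -0.0594 tz 0.0045
0.2 roll turn -0.382 ty -0.0712 tz 0.0063
0.2 slide0 turn -0.382 ty -0.0790 tz 0.0079
0.22 roll turn -0.420 ty -0.0782 tz 0.0077
0.22 slide0 turn -0.420 ty -0.0868 tz 0.0096
0.25 roll turn -0.477 ty -0.0887 tz 0.0099
0.25 slide0 turn -0.477 ty -0.0984 tz 0.0124
```

Foot slope is now -0.0004 rad, and it has been held level for over a second. Next I'll roll the gauge to about 0.215 rad.

```bash
python3 -m pendant '[-0.05,0,0,0,-0.009,0.0003,0.1,-0.1,0,0,0,-0.0185,0.0008,0.1,-0.15,0,0,0,-0.028,0.0015,0.1,-0.2,0,0,0,-0.0375,0.0024,0.1,-0.24,0,0,0,-0.045,0.0032,0.1]'; python3 -m pendant '[0,0,0,0,0,0,0.1]'
python3 - <<'E'
from m import *
go([.588,.1905,.1797])
state(('wrist','scene'),zf=.084)
E
```

```text
t: 10.35
tool_pos: [0.5923, 0.2036, 0.1785]
tool_rot: [2.995, -0.421, -0.023]
contact_force: [-2.1, -1.0, 4.8]
opening: 0.0291
grip_force: 80.8
t: 10.48
tool_pos: [0.5923, 0.2036, 0.1785]
tool_rot: [2.995, -0.42, -0.023]
contact_force: [-3.0, -1.2, 4.3]
opening: 0.0291
grip_force: 80.9
pos [0.5923 0.2036 0.1785] t 10.47 q [ 0.26  0.14  1.61 -0.1   1.45  2.12] F [-3.  -1.2  4.3] M [-0.39  0.66 -0.07] grip 80.9 0.0291
turn [ 0.226  -0.0022  0.0007] shift [-0.0018  0.0462  0.0014]
wrist foot slope rad -0.1275 n 1485 Y range [-46.4  51.2] mid 2.43 ztop at 0: 0.0836
  red 56 Y,Z [18.5 96.4] px 236.9 198.2
scene foot slope rad -0.0917 n 48 Y range [-47.4  51.4] mid 2.0 ztop at 0: 0.0825
  red 20 Y,Z [ 10.3 352.2] px 349.4 100.0
```

```bash
python3 -m pendant '[-0.05,0,0,0,-0.0095,0.0003,0.1,-0.1,0,0,0,-0.019,0.0006,0.1,-0.14,0,0,0,-0.027,0.001,0.1,-0.17,0,0,0,-0.0323,0.0015,0.1,-0.17,0,0,0,-0.0323,0.0015,0.1,-0.17,0,0,0,-0.0323,0.0015,0.1,-0.17,0,0,0,-0.0323,0.0015,0.1,-0.17,0,0,0,-0.0323,0.0015,0.1,-0.17,0,0,0,-0.0323,0.0015,0.1,-0.17,0,0,0,-0.0323,0.0015,0.1,-0.17,0,0,0,-0.0323,0.0015,0.1]'
python3 - <<'E'
from m import *
go([.588,.1905,.1797])
state(('wrist','scene'),zf=.084,save='7')
a=cv2.imread('pics/wrist7.png')[170:245,210:300]
cv2.imwrite('pics/c7.png',cv2.resize(a,(720,600),interpolation=cv2.INTER_CUBIC))
E
```

```text
t: 11.95
tool_pos: [0.5949, 0.2127, 0.177]
tool_rot: [2.908, -0.409, -0.041]
contact_force: [-3.2, -0.1, 6.0]
opening: 0.0292
grip_force: 81.0
pos [0.5949 0.2127 0.177 ] t 11.95 q [ 0.3   0.19  1.57 -0.17  1.5   2.17] F [-3.2 -0.1  6. ] M [-0.43  0.71 -0.12] grip 81.0 0.0292
turn [ 0.3952 -0.0023 -0.0006] shift [-0.0017  0.0776  0.0071]
wrist foot slope rad -0.2160 n 1490 Y range [-44.2  51.5] mid 3.65 ztop at 0: 0.0840
  red 37 Y,Z [21.  94.1] px 236.4 197.8
scene foot slope rad -0.2464 n 34 Y range [-45.8  51.2] mid 2.7 ztop at 0: 0.0825
  red 11 Y,Z [ 22.9 320.6] px 354.0 111.8
```

View pics/c7.png

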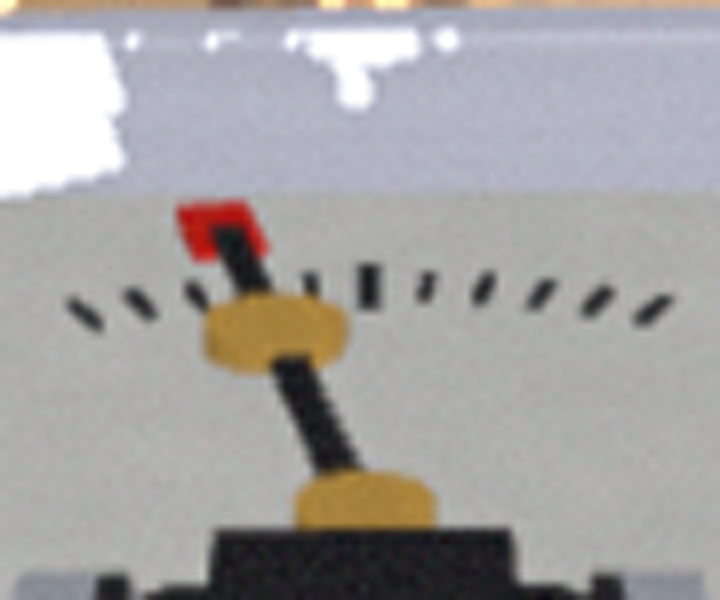

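The crop shows the pointer tip at (230,232) lying over the red tab, whose inner edge runs about (195,262)–(268,253) with its middle near x=231. The pointer stands proud of the dial, so I'll check the parallax numerically.

Run:
```python
from m import *
# gauge-fixed analysis: wrist camera as if the gauge were at the level pose (camera rigid to the grip): use present extrinsics and present tilt
d=grab('wrist','pics/wrist8.png');print(telemetry.get_obs()['t'])
a=-.2156; 
# gauge pose now: fit from the foot measurement: mid Y of foot top 3.65 mm, top z .0840-slope
Rg=Ro.from_rotvec(np.r_[gx,0]*a).as_matrix()@np.c_[np.r_[gx,0],np.r_[gy,0],[0,0,1]]
ym=.00365; top=np.r_[O+gy*ym,.0840-np.tan(.216)*ym]; foot=top-Rg[:,2]*.012
def cast(px,x):
    c,r=rays(d,px);c=Rg.T@(c-foot);r=r@Rg;return c+r*((x-c[0])/r[:,0])[:,None]
im=d['image'].astype(int)
red=(im[...,0]>120)&(im[...,1]<80)&(im[...,2]<80);red[:185]=0;red[215:]=0;red[:,:220]=0;red[:,260:]=0
v,u=np.nonzero(red)
for x in(.004,.0055):
    Q=cast(np.r_[[[238.4,201.7],[237.1,198.4]],np.c_[u,v]],x)*1000
    for q in(Q[0],Q[1]): print('red x',x,np.round(q,1),'ang %.4f r %.1f'%(np.arctan2(q[1],92-q[2]),np.hypot(q[1],92-q[2])))
for x in(.004,.005,.006,.007,.008,.009):
    for l,p in(('level',(255.0,196.5)),('now',(238.3,198.4))):
        q=cast([p],x)[0]*1000;print(l,x,np.round(q,1),'ang %.4f r %.1f'%(np.arctan2(q[1],92-q[2]),np.hypot(q[1],92-q[2])))
# symmetric ticks check: outer ticks in the c7 crop (85,315) and (653,312)
px=np.array([(85,315),(653,312),(142,303),(597,300),(197,296),(541,294)])/8-.44+[210,170]
for q in cast(px,.004)*1000: print('tick',np.round(q,1),'%.4f'%np.arctan2(q[1],92-q[2]))
```

```text
12.1
red x 0.004 [ 4.  12.6 34.6] ang 0.2161 r 58.7
red x 0.004 [ 4.  14.  27.6] ang 0.2137 r 65.9
red x 0.0055 [ 5.5 12.3 38.6] ang 0.2270 r 54.8
red x 0.0055 [ 5.5 13.7 31.7] ang 0.2233 r 61.9
level 0.004 [ 4.   0.4 23.3] ang 0.0062 r 68.7
now 0.004 [ 4.  13.1 27.6] ang 0.2002 r 65.7
level 0.005 [ 5.   0.4 26.1] ang 0.0062 r 65.9
now 0.005 [ 5.  12.9 30.3] ang 0.2061 r 63.0
level 0.006 [ 6.   0.4 28.8] ang 0.0062 r 63.2
now 0.006 [ 6.  12.7 33. ] ang 0.2124 r 60.3
level 0.007 [ 7.   0.4 31.6] ang 0.0061 r 60.4
now 0.007 [ 7.  12.5 35.7] ang 0.2194 r 57.6
level 0.008 [ 8.   0.4 34.4] ang 0.0061 r 57.6
now 0.008 [ 8.  12.4 38.5] ang 0.2271 r 55.0
level 0.009 [ 9.   0.3 37.1] ang 0.0060 r 54.9
now 0.009 [ 9.  12.2 41.2] ang 0.2356 r 52.3
tick [ 4.  24.4 48.8] 0.5153
tick [  4.  -24.9  47.9] -0.5145
tick [ 4.  19.7 46. ] 0.4056
tick [  4.  -20.3  45.1] -0.4083
tick [ 4.  15.  44.3] 0.3053
tick [  4.  -15.4  43.7] -0.3094
```

Ticks read ±0.1 rad apart and the frame is true to about 0.002 rad. The pointer reads about 0.212–0.2155 and the mark about 0.214–0.218, so they agree within a fraction of a degree, and the gauge is pressed at about 9 N.

```bash
python3 -m pendant '[0,0,0,0,0,0,0.1,0,0,0,0,0,0,0.1,0,0,0,0,0,0,0.1,0,0,0,0,0,0,0.1]'; python3 -c "
from h import *
print(ctrl.finish_job())"
```

```text
t: 12.6
tool_pos: [0.5949, 0.2127, 0.177]
tool_rot: [2.908, -0.409, -0.041]
contact_force: [-1.9, -0.0, 5.3]
opening: 0.0292
grip_force: 81.0
the job is handed in; nothing more can be done
None
```

I handed the job in at 12.6 s with the gauge still held on the crest and pressed at about 9 N: it had stood level for over a second before I rocked it, and by my measurements the steady pointer is within about 0.4° of the red mark (both near 0.215 rad).

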